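# Pack out a short-stroke clamp and hold it closed

### The job

The push clamp on the small bench jig has too short a stroke to reach the workpiece. Take spacer blocks one at a time from the rack and stand them upright, side by side in line, in the gap between the jaw and the workpiece until the jaw can bite on them before it runs out of stroke; leave the blocks you do not need standing in the rack, and do not disturb the other things on the bench. Then push the jaw's wooden post firmly towards the workpiece so that the whole stack is squeezed tight, and finish while still holding it squeezed (the jaw springs back if let go).

Things in the scene. Friction and masses are not known exactly. Their poses are not given: they have to be found in the camera images.
- jig: Fixed grey baseplate 320 x 110 x 12 mm flat on the bench, on either side, turned up to 0.25 rad. Origin: centre of its underside. Its x axis runs along its length from the clamp jaw towards the workpiece, y across, z up. Jaw, gap and workpiece lie on its centre line (y = 0); the gap is open above and at both sides.
- jaw: Spring-back sliding jaw on the jig. Axes and (fully back, as at the start) origin are the jig's; its x in the jig's frame = travel, 0 to 32 mm (hard stop). Spring: 0.75 N (back) to 2.4 N. Aluminium face plate 12 thick, 44 wide, 14 to 60 above the bench, pushing face at its own x = -30; behind it a steel slide 37 high between rails (outer width 62, 32 high) and a post.
- jaw_face (a point): Centre of the jaw's pushing face, 42 mm above the bench; moves with the jaw; axes as the jig's.
- jaw_post (a point): Centre of the top of the dark wooden post on the jaw, 112 mm above the bench, 70 mm behind the jaw's face. The post is 22 mm along x, 16 mm across (y) and rises 75 mm above the slide; pinch it across y from above, or push it from behind towards the jig's +x. Moves with the jaw; axes as the jig's.
- workpiece: Brown wooden block screwed to the jig beyond the gap, 60 x 44 x 55 mm, top 67 above the bench. Origin: middle of the lower edge of its face towards the jaw, 12 mm above the bench; it extends 60 mm in +x; axes as the jig's. The open gap from jaw face (fully back) to this face is 56 to 102 mm, different each time: two or three spacers.
- rack: Fixed black plastic rack, floor 190 x 60 x 8 mm with five cross ridges 16 mm tall, 38 mm wide (y). Origin: centre of its underside. It holds four spacers standing on its floor, 8 mm above the bench, at x = -60, -20, 20, 60 mm of its frame, in 27 mm wide slots. Turned up to 0.25 rad.
- spacer0: Pale wooden spacer block standing upright in the rack, 24 mm thick (its x), 46 mm wide (its y), 60 mm tall (z); about 45 g (varies). Origin: centre of its underside. All four are alike. Pinch it from above across its width (y).
- spacer1: Pale wooden spacer block standing upright in the rack, 24 mm thick (its x), 46 mm wide (its y), 60 mm tall (z); about 45 g (varies). Origin: centre of its underside. All four are alike. Pinch it from above across its width (y).
- spacer2: Pale wooden spacer block standing upright in the rack, 24 mm thick (its x), 46 mm wide (its y), 60 mm tall (z); about 45 g (varies). Origin: centre of its underside. All four are alike. Pinch it from above across its width (y).
- spacer3: Pale wooden spacer block standing upright in the rack, 24 mm thick (its x), 46 mm wide (its y), 60 mm tall (z); about 45 g (varies). Origin: centre of its underside. All four are alike. Pinch it from above across its width (y).
- offcut: Bystander, leave alone: pale wood offcut, 70 x 24 x 19, lying flat (mm). Origin on its underside.
- screwdriver: Bystander, leave alone: screwdriver, about 200 long, lying down (mm). Origin on its underside.
- tape: Bystander, leave alone: grey tape measure, 65 x 35 x 62 (mm). Origin on its underside.
- glue: Bystander, leave alone: white glue bottle, 56 across, 150 tall (mm). Origin on its underside.
- screws: Bystander, leave alone: glass jar with a steel lid, 60 across, 70 tall (mm). Origin on its underside.
- hammer: Bystander, leave alone: hammer, about 300 long, lying down (mm). Origin on its underside.
- mug: Bystander, leave alone: white mug, 80 across, 90 tall (mm). Origin on its underside.

How it is judged:
On the way, in this order (a step that is already met when the one before it is completed fails the run):
1. one spacer stands upright in the gap, let go ((((x of spacer0 in the frame of jig between -0.03 and 0.09 m and y of spacer0 in the frame of jig between -0.012 and 0.012 m and z of spacer0 in the frame of jig between 0.008 and 0.0155 m and angle between spacer0's own z axis and vertical below 0.1 rad and angle between the x axis of spacer0 and the x axis of jig, either way round below 0.15 rad) and contact force between the fingers and spacer0 below 0.2 N) or ((x of spacer1 in the frame of jig between -0.03 and 0.09 m and y of spacer1 in the frame of jig between -0.012 and 0.012 m and z of spacer1 in the frame of jig between 0.008 and 0.0155 m and angle between spacer1's own z axis and vertical below 0.1 rad and angle between the x axis of spacer1 and the x axis of jig, either way round below 0.15 rad) and contact force between the fingers and spacer1 below 0.2 N) or ((x of spacer2 in the frame of jig between -0.03 and 0.09 m and y of spacer2 in the frame of jig between -0.012 and 0.012 m and z of spacer2 in the frame of jig between 0.008 and 0.0155 m and angle between spacer2's own z axis and vertical below 0.1 rad and angle between the x axis of spacer2 and the x axis of jig, either way round below 0.15 rad) and contact force between the fingers and spacer2 below 0.2 N) or ((x of spacer3 in the frame of jig between -0.03 and 0.09 m and y of spacer3 in the frame of jig between -0.012 and 0.012 m and z of spacer3 in the frame of jig between 0.008 and 0.0155 m and angle between spacer3's own z axis and vertical below 0.1 rad and angle between the x axis of spacer3 and the x axis of jig, either way round below 0.15 rad) and contact force between the fingers and spacer3 below 0.2 N))), for 0.2 s.
2. two spacers stand upright in the gap, let go ((((x of spacer1 in the frame of jig between -0.03 and 0.09 m and y of spacer1 in the frame of jig between -0.012 and 0.012 m and z of spacer1 in the frame of jig between 0.008 and 0.0155 m and angle between spacer1's own z axis and vertical below 0.1 rad and angle between the x axis of spacer1 and the x axis of jig, either way round below 0.15 rad) and (x of spacer0 in the frame of jig between -0.03 and 0.09 m and y of spacer0 in the frame of jig between -0.012 and 0.012 m and z of spacer0 in the frame of jig between 0.008 and 0.0155 m and angle between spacer0's own z axis and vertical below 0.1 rad and angle between the x axis of spacer0 and the x axis of jig, either way round below 0.15 rad) and contact force between the fingers and spacer1 below 0.2 N and contact force between the fingers and spacer0 below 0.2 N) or ((x of spacer2 in the frame of jig between -0.03 and 0.09 m and y of spacer2 in the frame of jig between -0.012 and 0.012 m and z of spacer2 in the frame of jig between 0.008 and 0.0155 m and angle between spacer2's own z axis and vertical below 0.1 rad and angle between the x axis of spacer2 and the x axis of jig, either way round below 0.15 rad) and (x of spacer0 in the frame of jig between -0.03 and 0.09 m and y of spacer0 in the frame of jig between -0.012 and 0.012 m and z of spacer0 in the frame of jig between 0.008 and 0.0155 m and angle between spacer0's own z axis and vertical below 0.1 rad and angle between the x axis of spacer0 and the x axis of jig, either way round below 0.15 rad) and contact force between the fingers and spacer2 below 0.2 N and contact force between the fingers and spacer0 below 0.2 N) or ((x of spacer2 in the frame of jig between -0.03 and 0.09 m and y of spacer2 in the frame of jig between -0.012 and 0.012 m and z of spacer2 in the frame of jig between 0.008 and 0.0155 m and angle between spacer2's own z axis and vertical below 0.1 rad and angle between the x axis of spacer2 and the x axis of jig, either way round below 0.15 rad) and (x of spacer1 in the frame of jig between -0.03 and 0.09 m and y of spacer1 in the frame of jig between -0.012 and 0.012 m and z of spacer1 in the frame of jig between 0.008 and 0.0155 m and angle between spacer1's own z axis and vertical below 0.1 rad and angle between the x axis of spacer1 and the x axis of jig, either way round below 0.15 rad) and contact force between the fingers and spacer2 below 0.2 N and contact force between the fingers and spacer1 below 0.2 N) or ((x of spacer3 in the frame of jig between -0.03 and 0.09 m and y of spacer3 in the frame of jig between -0.012 and 0.012 m and z of spacer3 in the frame of jig between 0.008 and 0.0155 m and angle between spacer3's own z axis and vertical below 0.1 rad and angle between the x axis of spacer3 and the x axis of jig, either way round below 0.15 rad) and (x of spacer0 in the frame of jig between -0.03 and 0.09 m and y of spacer0 in the frame of jig between -0.012 and 0.012 m and z of spacer0 in the frame of jig between 0.008 and 0.0155 m and angle between spacer0's own z axis and vertical below 0.1 rad and angle between the x axis of spacer0 and the x axis of jig, either way round below 0.15 rad) and contact force between the fingers and spacer3 below 0.2 N and contact force between the fingers and spacer0 below 0.2 N) or ((x of spacer3 in the frame of jig between -0.03 and 0.09 m and y of spacer3 in the frame of jig between -0.012 and 0.012 m and z of spacer3 in the frame of jig between 0.008 and 0.0155 m and angle between spacer3's own z axis and vertical below 0.1 rad and angle between the x axis of spacer3 and the x axis of jig, either way round below 0.15 rad) and (x of spacer1 in the frame of jig between -0.03 and 0.09 m and y of spacer1 in the frame of jig between -0.012 and 0.012 m and z of spacer1 in the frame of jig between 0.008 and 0.0155 m and angle between spacer1's own z axis and vertical below 0.1 rad and angle between the x axis of spacer1 and the x axis of jig, either way round below 0.15 rad) and contact force between the fingers and spacer3 below 0.2 N and contact force between the fingers and spacer1 below 0.2 N) or ((x of spacer3 in the frame of jig between -0.03 and 0.09 m and y of spacer3 in the frame of jig between -0.012 and 0.012 m and z of spacer3 in the frame of jig between 0.008 and 0.0155 m and angle between spacer3's own z axis and vertical below 0.1 rad and angle between the x axis of spacer3 and the x axis of jig, either way round below 0.15 rad) and (x of spacer2 in the frame of jig between -0.03 and 0.09 m and y of spacer2 in the frame of jig between -0.012 and 0.012 m and z of spacer2 in the frame of jig between 0.008 and 0.0155 m and angle between spacer2's own z axis and vertical below 0.1 rad and angle between the x axis of spacer2 and the x axis of jig, either way round below 0.15 rad) and contact force between the fingers and spacer3 below 0.2 N and contact force between the fingers and spacer2 below 0.2 N))), for 0.2 s.
At the end, for the whole second after the job is handed in: Fingers push the jaw, jaw presses a spacer and a spacer the workpiece, each over 3 N; jaw 0.5 mm or more short of its stop; each spacer stands in the rack or, let go, in the gap on the baseplate (12 mm of centre line, 0.1 rad of upright, 0.15 rad of square); all at rest ((contact force between jaw and spacer0 above 3 N or contact force between jaw and spacer1 above 3 N or contact force between jaw and spacer2 above 3 N or contact force between jaw and spacer3 above 3 N) and (contact force between workpiece and spacer0 above 3 N or contact force between workpiece and spacer1 above 3 N or contact force between workpiece and spacer2 above 3 N or contact force between workpiece and spacer3 above 3 N) and contact force between the fingers and jaw above 3 N and x of jaw in the frame of jig below 0.0315 m and ((x of spacer0 in the frame of jig between -0.03 and 0.09 m and y of spacer0 in the frame of jig between -0.012 and 0.012 m and z of spacer0 in the frame of jig between 0.008 and 0.0155 m and angle between spacer0's own z axis and vertical below 0.1 rad and angle between the x axis of spacer0 and the x axis of jig, either way round below 0.15 rad) or (x of spacer0 in the frame of rack between -0.09 and 0.09 m and y of spacer0 in the frame of rack between -0.02 and 0.02 m and z of spacer0 in the frame of rack between 0.004 and 0.013 m and angle between spacer0's own z axis and vertical below 0.15 rad)) and ((x of spacer1 in the frame of jig between -0.03 and 0.09 m and y of spacer1 in the frame of jig between -0.012 and 0.012 m and z of spacer1 in the frame of jig between 0.008 and 0.0155 m and angle between spacer1's own z axis and vertical below 0.1 rad and angle between the x axis of spacer1 and the x axis of jig, either way round below 0.15 rad) or (x of spacer1 in the frame of rack between -0.09 and 0.09 m and y of spacer1 in the frame of rack between -0.02 and 0.02 m and z of spacer1 in the frame of rack between 0.004 and 0.013 m and angle between spacer1's own z axis and vertical below 0.15 rad)) and ((x of spacer2 in the frame of jig between -0.03 and 0.09 m and y of spacer2 in the frame of jig between -0.012 and 0.012 m and z of spacer2 in the frame of jig between 0.008 and 0.0155 m and angle between spacer2's own z axis and vertical below 0.1 rad and angle between the x axis of spacer2 and the x axis of jig, either way round below 0.15 rad) or (x of spacer2 in the frame of rack between -0.09 and 0.09 m and y of spacer2 in the frame of rack between -0.02 and 0.02 m and z of spacer2 in the frame of rack between 0.004 and 0.013 m and angle between spacer2's own z axis and vertical below 0.15 rad)) and ((x of spacer3 in the frame of jig between -0.03 and 0.09 m and y of spacer3 in the frame of jig between -0.012 and 0.012 m and z of spacer3 in the frame of jig between 0.008 and 0.0155 m and angle between spacer3's own z axis and vertical below 0.1 rad and angle between the x axis of spacer3 and the x axis of jig, either way round below 0.15 rad) or (x of spacer3 in the frame of rack between -0.09 and 0.09 m and y of spacer3 in the frame of rack between -0.02 and 0.02 m and z of spacer3 in the frame of rack between 0.004 and 0.013 m and angle between spacer3's own z axis and vertical below 0.15 rad)) and contact force between the fingers and spacer0 below 0.2 N and contact force between the fingers and spacer1 below 0.2 N and contact force between the fingers and spacer2 below 0.2 N and contact force between the fingers and spacer3 below 0.2 N and linear speed of each of spacer0, spacer1, spacer2, spacer3 below 0.02 m/s); the arm keeps its last pose, push and grip.
It fails at once if another thing on the bench is disturbed (moved more than 30 mm) (distance of any of offcut, screwdriver, tape, glue, screws, hammer, mug from where it was at the start of the episode above 0.03 m).
It also fails if it takes over 72 s, if anything falls off the work surface, if the arm or the gripper's body presses on something with over 40 N, if the wrist force passes 120 N, or if a joint passes its speed limit or range.

### The arm

A 6-joint arm with a two-finger parallel gripper is mounted at the origin on the work surface. World frame = base frame: x ahead of the robot, y to its left, z up, the work surface at z = 0. Lengths are in m, angles in rad, forces in N, time in s.
With the tool pointing down it reaches from about 0.375 to 0.975 m from the base axis. Payload 3.8 kg.
Tool frame: the origin (TCP) lies on the centre line of the jaws, within the pads' length; the fingertips stand 25 mm ahead of it and the grasp point (between the pads) lies 6 mm ahead of it (env.finger_overhang is the distance from the TCP to the fingertips, in m); z points along the fingers, y is the line along which they close (so a half turn about z gives the same grasp; the last joint's range is limited). The gripper opens to 85 mm and grips with 20 to 120 N. Pads are 22 mm wide; open, the fingers measure 114 mm over their backs; the gripper's body (76 mm by 85 mm) begins 54 mm behind the grasp point. The pads swing forward as they close: fully open they stand 13 mm farther back than shut.
Start: joints at [-1.317, 0.264, 1.604, -0, 1.274, -0.037], TCP at [0.194, -0.647, 0.256] pointing down, gripper open.
Joint ranges: [-2.63, 2.63], [-0.94, 2.18], [0.31, 2.57], [-1.31, 4.45], [0, 2.66], [-2.55, 2.55]. Speed limits (rad/s): [2.57, 2.57, 3.14, 3.14, 3.14, 3.14].

### API

Orientations are given as a unit quaternion [w, x, y, z].
In Python, from workcell import env, cams, spotter gives the robot as it stands.
- The arm moves only by the tool apply_moves, never from a script. Its argument "moves" is a list of rows, each a list of 5 numbers: the finger opening in mm, from 0 to 85.4, then the shift along the tool's x, y, z each as a share of 0.025 m, from -1 to 1, then the turn about the tool's z as a share of 4 degrees, from -1 to 1. In form: [[claw, dx, dy, dz, twist], ...]. A call has 1 to 10 rows; each row shifts and turns the commanded pose from where the row before left it, along the tool's axes as they then stand; what a row does not reach is not made up. A row lasts 1/12 s, in which the tool goes at most 41.7 mm and 7.16 degrees, less where a joint would pass 70% of its speed; a pose out of reach is approached as far as the arm can. A call with a number of a shift or a turn outside -1 to 1 is refused whole. A call with a gripper value outside its range is refused whole. The fingers move at their own pace and stop on an object; "newtons" is the grip in N (left out, the last holds). Time passes only in rows, so rows that do not move let the fingers close. It gives the time, the measured TCP pose, the force, the opening and the grip force at its end, in the units of the state.
- env.read_state(): the state, without advancing time (a new reading comes with each control period).
- cams.snapshot(name): name is "scene" or "top" or "wrist"; returns the picture (384x512x3 uint8, red, green, blue); there is no depth.
- cams.get_calibration(name): a dict with "fov_y" (degrees; the focal length in pixels is half the picture's height over the tangent of half this angle, whatever the lens; pixels are square), "cx", "cy" (the principal point, pixels), "D" ([k1, k2, p1, p2, k3] as OpenCV has them; the pictures are not rectified), "pose" (4x4, takes a point from camera to world coordinates). Camera axes: x right, y down, z forward; pixel columns grow to the right and rows downward; lengths in m; the calibration is good to about 2 mm. A picture is of the moment at which its call begins: read the wrist's pose just before it. get_calibration takes no time and is no camera call; for the wrist camera it gives the pose at the moment of the call.
- env.sign_off(): hands the job in; it is judged then, once.
Trained networks look in the newest picture that a camera, given by its name, has taken for a name from the list of things; names that differ only in an ending like _2 or _b are one class to them, and where a whole thing is asked for, a point or a joint stands for the part that bears it (a point fixed in the world has none). Each returns a list of dicts, best first, with "p" (0 to 1); they miss things now and then, are a little off and sometimes report something else, mostly with a low value. They report only what shows in the picture. A call takes as long as a camera call.
- spotter.outline_of(camera, query): "region" (384x512 bool, what is visible of it) and "extent" ([left, top, width, height] in pixels, round what is visible of it).
The state is a dict: "t": time; "joints": joint angles; "dq": joint speeds; "joint_torque": joint torques, N m; "tool_pos": TCP position; "tcp_rot": TCP orientation; "force": force on the tool from outside, world axes, zero at the start; "moment": the same for the moment, N m; "gripper_width": opening from 0.0 (shut) to 1.0 (fully open); "gripper_force": force on a finger pad.
Only numpy, scipy, OpenCV 4.12 (cv2) and the standard library are available. Lean on these libraries where they do the work, as an engineer would, in place of code of your own. Each camera call takes 0.05 s, during which the arm holds its last target. There are 200 camera calls.

## Working session

There is one attempt and no reset: what is moved stays moved. The work goes in short steps, Python scripts to look and compute and a tool call to move; the robot and the scene stay as the last step left them, time stands still between calls to the robot, and variables do not carry over. Pictures are saved under pics/ and viewed, at most 10 in all, crops included, and the job is handed in when it is done.

Besides the shell and the picture viewer there is one more tool, called after "Emit:" as name([rows], argument=value, ...), one row to a line, values as JSON. apply_moves: Moves the arm, as the interface text tells. Shift numbers are shares of 0.025 m and turn numbers shares of 4 degrees, none past 1 either way. Its arguments: {"type":"object","properties":{"moves":{"type":"array"},"newtons":{"type":"number"}},"required":["moves"]}

```bash
mkdir -p pics
python3 - <<'E'
from workcell import env,cams,spotter
import cv2,numpy as np
for c in ["top","scene"]:
    im=cams.snapshot(c); cv2.imwrite(f"pics/{c}0.png",cv2.resize(im[:,:,::-1],(800,600),interpolation=cv2.INTER_CUBIC))
    k=cams.get_calibration(c); print(c,k["fov_y"],k["cx"],k["cy"],k["D"],np.round(k["pose"],3).tolist())
    for q in ["jig","jaw","workpiece","rack","spacer0"]:
        print(q,[(round(d["p"],2),d["extent"]) for d in spotter.outline_of(c,q)][:5])
print(env.read_state(),env.finger_overhang)
E
```

```text
top 56.26271029260718 252.49621397055384 192.29868455433336 [0.01255762 0.         0.         0.         0.        ] [[0.03, -0.994, 0.105, 0.36], [-1.0, -0.031, -0.003, -0.02], [0.006, -0.105, -0.994, 1.354], [0.0, 0.0, 0.0, 1.0]]
jig []
jaw [(0.83, [196.5, 186.7, 13.3, 26.5]), (0.63, [130.8, 146.3, 18.8, 21.2])]
workpiece [(0.62, [192.5, 150.8, 13.6, 16.0])]
rack [(0.77, [275.6, 159.0, 20.1, 45.1])]
spacer0 [(0.62, [282.8, 171.1, 12.8, 9.2]), (0.56, [283.7, 189.1, 10.9, 12.5]), (0.45, [284.1, 180.3, 11.7, 11.2])]
scene 49.96606591011152 255.48719651656944 190.5071444855438 [-0.03294401  0.          0.          0.          0.        ] [[0.796, 0.487, -0.36, 0.902], [0.605, -0.645, 0.466, -0.513], [-0.006, -0.589, -0.808, 0.945], [0.0, 0.0, 0.0, 1.0]]
jig [(0.71, [244.9, 131.0, 113.3, 78.1])]
jaw [(0.58, [259.3, 128.2, 35.7, 35.8])]
workpiece [(0.32, [220.4, 225.3, 19.6, 27.3])]
rack [(0.75, [202.4, 233.4, 70.6, 46.4])]
spacer0 [(0.94, [231.2, 237.3, 21.3, 23.8]), (0.86, [244.3, 246.0, 16.7, 28.5]), (0.75, [207.5, 216.8, 18.9, 28.0]), (0.6, [219.3, 225.0, 22.1, 26.1]), (0.53, [350.3, 98.4, 21.8, 44.3])]
{'t': 0.6, 'joints': array([-1.31688634e+00,  2.63863139e-01,  1.60397278e+00, -1.05100077e-07,
        1.27367064e+00, -3.69208658e-02]), 'dq': array([ 0.00042508, -0.0014639 ,  0.00105134, -0.00064261, -0.00074095,
       -0.00024348]), 'joint_torque': array([ 5.47325590e-05, -5.14640343e+01, -3.67455804e+01, -8.91175688e-06,
        1.16144856e-03,  1.25045923e-05]), 'tool_pos': array([ 0.19354423, -0.64667567,  0.25631931]), 'tcp_rot': array([4.27959665e-05, 9.89445791e-01, 1.44903501e-01, 4.61088878e-06]), 'force': array([ 0.47203039,  0.80216168, -0.66656493]), 'moment': array([0.05605845, 0.04889577, 0.01098158]), 'gripper_force': 0.0, 'gripper_width': 1.0029839759367476} 0.025
```

View pics/top0.png

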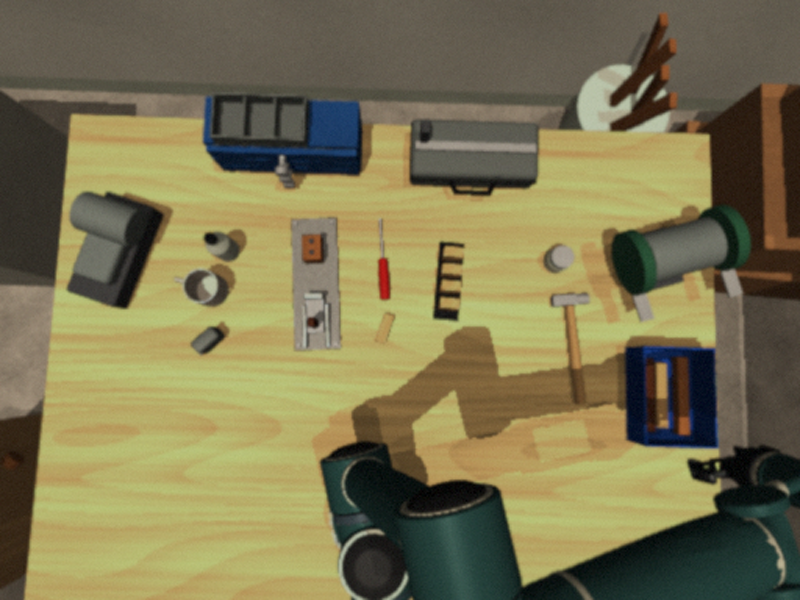

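View pics/scene0.png

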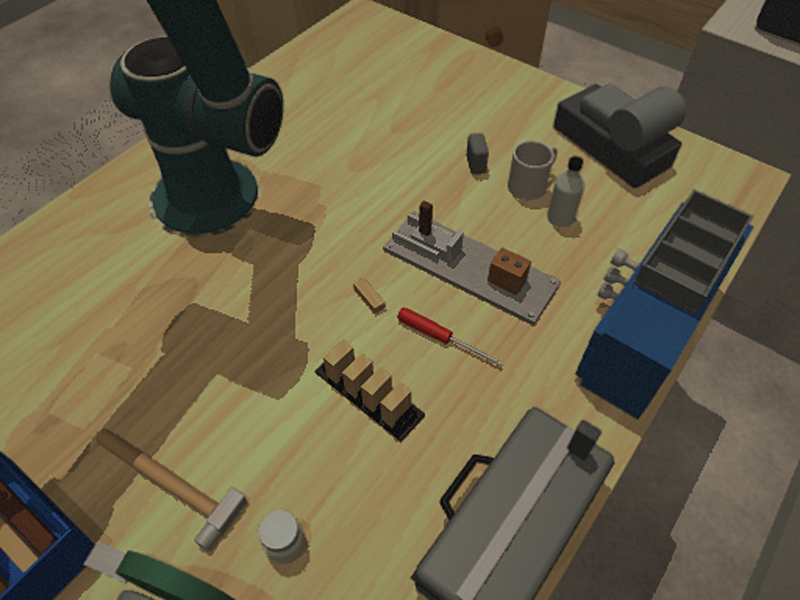

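Top view: the jig (view corners about (292,219), (337,218), (341,348), (295,350)) points its x axis away from the robot. The rack spans (434..463, 242..319), with four spacers standing in it.

```bash
cat > h.py <<'E'
from workcell import env,cams,spotter
import cv2,numpy as np
from scipy.optimize import least_squares
from scipy.spatial.transform import Rotation as R
def K(k):
    f=192/np.tan(np.radians(k["fov_y"]/2)); return np.array([[f,0,k["cx"]],[0,f,k["cy"]],[0,0,1.]])
def unproj(k,uv,z):
    p=cv2.undistortPoints(np.array(uv,float).reshape(-1,1,2),K(k),np.array(k["D"]))[:,0]
    T=np.array(k["pose"]); d=np.c_[p,np.ones(len(p))]@T[:3,:3].T; o=T[:3,3]
    return o+d*((np.reshape(z,(-1,))-o[2])/d[:,2])[:,None]
def proj(k,X):
    T=np.linalg.inv(np.array(k["pose"])); r=cv2.Rodrigues(T[:3,:3])[0]
    return cv2.projectPoints(np.array(X,float).reshape(-1,1,3),r,T[:3,3],K(k),np.array(k["D"]))[0][:,0]
def tool():
    s=env.read_state(); q=s["tcp_rot"]; M=R.from_quat([q[1],q[2],q[3],q[0]]).as_matrix()
    return s,np.array(s["tool_pos"]),M
def goto(x,y,z,yaw):
    "remaining move: tool-axes shares (25mm) and twist shares (4deg), tool x to yaw (mod pi)"
    s,p,M=tool(); d=M.T@(np.array([x,y,z])-p)
    a=np.arctan2(M[1,0],M[0,0]); e=(yaw-a+np.pi/2)%np.pi-np.pi/2
    print("tool",np.round(p,4),"yaw",round(a,4),"shares",np.round(d/.025,3),"twist shares",round(-np.degrees(e)/4,3),"t",round(s["t"],2))
E
python3 - <<'E'
from h import *
k=cams.get_calibration("top")
jig=np.array([(292,219),(337,218),(341,348),(295,350)])*.64; rk=np.array([(440,242),(463,242),(458,319),(434,319)])*.64
for n,c,z in(("jig",jig,.012),("rack",rk,.02)):
    P=unproj(k,c,z); d=(P[0]+P[1]-P[2]-P[3]); print(n,P.round(3).tolist(),P.mean(0).round(3),np.arctan2(d[1],d[0]))
w=cams.get_calibration("wrist"); s,p,M=tool(); T=np.array(w["pose"])
print(w["fov_y"],w["D"],"cam in tool",(M.T@(T[:3,3]-p)).round(3),(M.T@T[:3,:3]).round(3).tolist())
E
```

```text
jig [[0.694, 0.232, 0.012], [0.7, 0.123, 0.012], [0.384, 0.1, 0.012], [0.376, 0.209, 0.012]] [0.538 0.166 0.012] 0.07118008113981696
rack [[0.646, -0.129, 0.02], [0.648, -0.185, 0.02], [0.461, -0.176, 0.02], [0.459, -0.119, 0.02]] [ 0.554 -0.153  0.02 ] -0.05053135890528538
58.40807605026461 [-0.08502672  0.          0.          0.          0.        ] cam in tool [ 0.073 -0.    -0.117] [[0.001, -0.957, -0.29], [1.0, 0.001, 0.001], [-0.0, -0.29, 0.957]]
```

Emit:
apply_moves([
  [85,0.6,-1,0,1],
  [85,0.6,-1,0,1],
  [85,0.7,-1,0,1],
  [85,0.7,-1,0,1],
  [85,0.8,-1,0,0.87],
  [85,0.8,-1,0,0],
  [85,0.8,-1,0,0],
  [85,0.8,-1,0,0],
  [85,0.8,-1,0,0],
  [85,0.8,-1,0,0],
])

```text
t: 1.43
tool_pos: [0.3654, -0.3907, 0.2567]
tcp_rot: [0.0, 1.0, -0.025, 0.0]
force: [1.3, -0.3, -0.2]
gripper_width: 0.996
gripper_force: 0.0
```

```bash
python3 -c "
from h import *
goto(.60,-.153,.256,-.05)"
```

```text
tool [ 0.3654 -0.3907  0.2567] yaw -0.0495 shares [ 8.903 -9.959  0.026] twist shares 0.008 t 1.43
```

Emit:
apply_moves([
  [85,0.9,-1,0,0],
  [85,0.9,-1,0,0],
  [85,0.9,-1,0,0],
  [85,0.9,-1,0,0],
  [85,0.9,-1,0,0],
  [85,0.9,-1,0,0],
  [85,0.9,-1,0,0],
  [85,0.9,-1,0,0],
  [85,0.9,-1,0,0],
  [85,0,0,0,0],
])

```text
t: 2.27
tool_pos: [0.5815, -0.1729, 0.2565]
tcp_rot: [-0.001, 1.0, -0.023, 0.001]
force: [0.4, -0.3, 0.3]
gripper_width: 0.994
gripper_force: 0.0
```

Run:
```python
from h import *
k=cams.get_calibration("wrist"); im=cams.snapshot("wrist")
np.savez("w1.npz",im=im,pose=k["pose"]); cv2.imwrite("pics/w1.png",cv2.resize(im[:,:,::-1],(800,600),interpolation=cv2.INTER_CUBIC))
for q in ["rack","spacer0"]: print(q,[(round(d["p"],2),d["extent"]) for d in spotter.outline_of("wrist",q)][:6])
goto(.60,-.153,.256,-.05)
```

```text
rack [(0.68, [216.2, 94.1, 58.6, 165.2]), (0.55, [0.0, 234.5, 14.6, 73.6])]
spacer0 [(0.91, [220.5, 229.4, 46.0, 41.1]), (0.83, [216.8, 156.1, 52.2, 35.6]), (0.64, [217.1, 120.0, 55.1, 28.2])]
tool [ 0.5778 -0.1769  0.2561] yaw -0.0479 shares [ 0.843 -0.999  0.004] twist shares 0.03 t 2.42
```

View pics/w1.png

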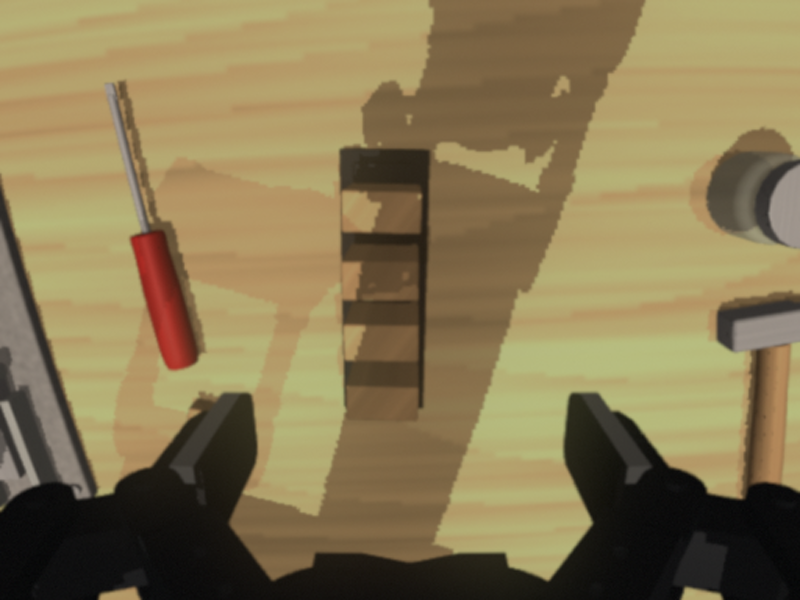

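Wrist view 1 shows the rack at view (340..430, 150..420). The top edges of the spacers on the robot side are at y≈234, 300, 362 and 420, and the tops span x≈343..420.

Run:
```python
from h import *
k=cams.get_calibration("wrist"); d=np.load("w1.npz")
k["pose"]=d["pose"]
im=d["im"]
L=[(342,234),(343,300),(345,361),(346,419)]; Rr=[(420,234),(419,300),(418,361),(417,419)]
s=.64
P=unproj(k,np.array(L)*s,.068);Q=unproj(k,np.array(Rr)*s,.068)
print(P.round(4),Q.round(4),np.diff((P+Q)[:,:2]/2,axis=0).round(4).tolist(),np.linalg.norm(P-Q,axis=1))
g=cv2.cvtColor(im,cv2.COLOR_RGB2GRAY)
print([(v,int(g[v,236:256].mean())) for v in range(92,276)])
```

```text
[[ 0.6048 -0.1351  0.068 ]
 [ 0.5653 -0.1326  0.068 ]
 [ 0.5262 -0.1306  0.068 ]
 [ 0.4861 -0.128   0.068 ]] [[ 0.6028 -0.1798  0.068 ]
 [ 0.5634 -0.1777  0.068 ]
 [ 0.5243 -0.1755  0.068 ]
 [ 0.4842 -0.1733  0.068 ]] [[-0.0394, 0.0023], [-0.0391, 0.002], [-0.0401, 0.0024]] [0.04476524 0.04516543 0.04495921 0.04539563]
[(92, 108), (93, 104), (94, 94), (95, 67), (96, 49), (97, 46), (98, 46), (99, 45), (100, 43), (101, 42), (102, 42), (103, 41), (104, 41), (105, 43), (106, 43), (107, 42), (108, 41), (109, 41), (110, 41), (111, 41), (112, 41), (113, 41), (114, 40), (115, 41), (116, 43), (117, 50), (118, 60), (119, 62), (120, 63), (121, 65), (122, 75), (123, 88), (124, 94), (125, 95), (126, 95), (127, 97), (128, 100), (129, 108), (130, 116), (131, 118), (132, 118), (133, 116), (134, 114), (135, 113), (136, 113), (137, 113), (138, 111), (139, 109), (140, 109), (141, 109), (142, 109), (143, 109), (144, 109), (145, 107), (146, 104), (147, 100), (148, 85), (149, 61), (150, 42), (151, 37), (152, 37), (153, 37), (154, 37), (155, 39), (156, 47), (157, 56), (158, 60), (159, 61), (160, 61), (161,
[... 566 characters left out ...]
 (213, 95), (214, 95), (215, 95), (216, 95), (217, 96), (218, 96), (219, 96), (220, 96), (221, 97), (222, 97), (223, 97), (224, 97), (225, 97), (226, 97), (227, 98), (228, 98), (229, 96), (230, 88), (231, 74), (232, 65), (233, 63), (234, 63), (235, 63), (236, 63), (237, 63), (238, 63), (239, 63), (240, 63), (241, 63), (242, 63), (243, 63), (244, 63), (245, 64), (246, 67), (247, 77), (248, 88), (249, 93), (250, 94), (251, 95), (252, 95), (253, 95), (254, 95), (255, 96), (256, 96), (257, 96), (258, 96), (259, 97), (260, 97), (261, 97), (262, 97), (263, 98), (264, 98), (265, 98), (266, 98), (267, 97), (268, 97), (269, 102), (270, 106), (271, 109), (272, 110), (273, 111), (274, 110), (275, 110)]
```

Emit:
apply_moves([
  [85,0.1,-1,0,-0.9],
  [85,0.1,-1,0,-0.9],
  [85,0.1,-1,0,0],
  [85,0.1,-1,0,0],
  [85,0.1,-1,0,0],
  [85,0.2,-1,0,0],
  [85,0.2,-1,0,0],
  [85,0.2,-1,0,0],
  [85,0.2,-1,0,0],
  [85,0.2,-1,0,0],
])

```text
t: 3.25
tool_pos: [0.6005, 0.0739, 0.2565]
tcp_rot: [0.0, 0.999, 0.037, 0.0]
force: [0.7, -0.4, -0.6]
gripper_width: 0.999
gripper_force: 0.0
```

Emit:
apply_moves([
  [85,0.2,-1,0,0],
  [85,0.2,-1,0,0],
  [85,0.1,-1,0,0],
  [85,0,-0.5,0,0],
  [85,0,0,0,0],
  [85,0,0,0,0],
])

```text
t: 3.75
tool_pos: [0.6064, 0.1618, 0.2562]
tcp_rot: [0.001, 0.999, 0.038, -0.0]
force: [-0.7, 0.5, -0.2]
gripper_width: 0.994
gripper_force: 0.0
```

Run:
```python
from h import *
k=cams.get_calibration("wrist"); im=cams.snapshot("wrist")
np.savez("w2.npz",im=im,pose=k["pose"]); cv2.imwrite("pics/w2.png",cv2.resize(im[:,:,::-1],(800,600),interpolation=cv2.INTER_CUBIC))
goto(.60,.163,.256,.07)
```

```text
tool [0.6065 0.1613 0.2563] yaw 0.0759 shares [-0.254 -0.088  0.01 ] twist shares 0.084 t 3.8
```

View pics/w2.png

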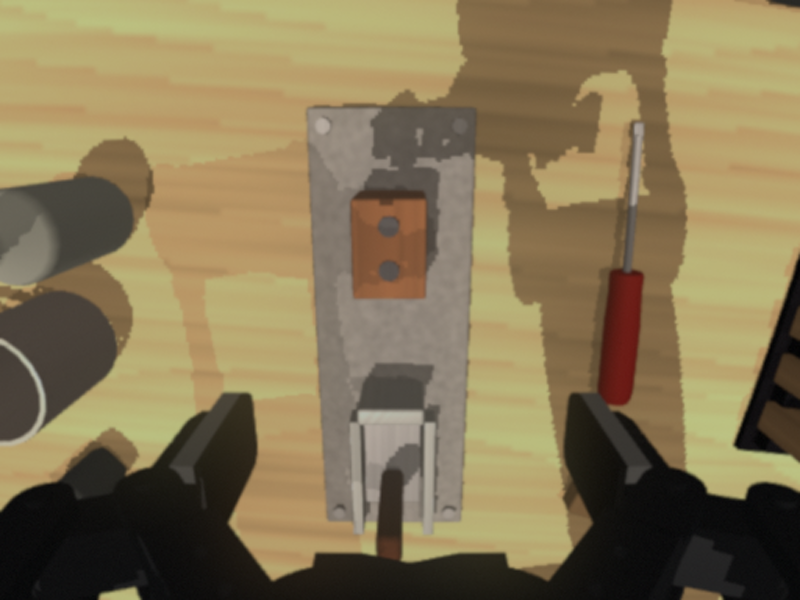

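Wrist view 2: the baseplate corners are (307,108), (475,108), (461,520) and (328,520). The workpiece top is (351..427, 198..299), and the front edge of the jaw plate is at y≈409 (358..424).

Run:
```python
from h import *
d=np.load("w2.npz"); k=cams.get_calibration("wrist"); k["pose"]=d["pose"]
px=np.array([(307,108),(475,108),(461,520),(328,520),(351,199),(425,198),(427,298),(352,299),(358,409.5),(424,410)])*.64
g=cv2.cvtColor(d["im"],cv2.COLOR_RGB2GRAY)
print("wp",[int(v) for v in g[184:198,240:264].mean(1)],"jaw",[int(v) for v in g[254:276,236:266].mean(1)])
def pts(p):
    x,y,a,gap=p; w=-.03+gap
    L=np.array([(.16,.055,.012),(.16,-.055,.012),(-.16,-.055,.012),(-.16,.055,.012),(w+.06,.022,.067),(w+.06,-.022,.067),(w,-.022,.067),(w,.022,.067),(-.03,.022,.06),(-.03,-.022,.06)])
    c,s=np.cos(a),np.sin(a); return L@np.array([[c,-s,0],[s,c,0],[0,0,1]]).T+[x,y,0]
r=least_squares(lambda p:(proj(k,pts(p))-px).ravel(),[.538,.166,.07,.08],x_scale=[.01,.01,.05,.01],loss="soft_l1")
print(r.x.round(4),r.fun.reshape(-1,2).round(1).tolist())
# same for top cam check
```

```text
wp [111, 111, 111, 111, 111, 111, 114, 125, 133, 135, 135, 135, 135, 135] jaw [71, 71, 71, 71, 71, 71, 72, 86, 121, 156, 175, 180, 179, 177, 175, 172, 167, 159, 161, 163, 163, 163]
[0.5399 0.1682 0.0766 0.0774] [[-1.2, -0.9], [1.1, -1.0], [0.5, 2.0], [-0.4, 1.8], [-1.0, -0.8], [1.5, -0.2], [-0.4, 1.0], [0.3, 0.3], [-0.5, 0.4], [0.5, 0.1]]
```

Emit:
apply_moves([
  [85,0,1,0.3,0.95],
  [85,0,1,0.3,0.95],
  [85,0,1,0.3,0],
  [85,0,1,0.3,0],
  [85,0,1,0.3,0],
  [85,0,1,0.3,0],
  [85,0,1,0.3,0],
  [85,0,1,0.3,0],
  [85,0,1,0.3,0],
  [85,0,1,0.3,0],
])

```text
t: 4.63
tool_pos: [0.5966, -0.09, 0.1811]
tcp_rot: [0.0, 1.0, -0.029, -0.0]
force: [0.6, 0.6, 0.1]
gripper_width: 0.995
gripper_force: 0.0
```

Emit:
apply_moves([
  [85,0,1,0.4,0],
  [85,0,1,0.4,0],
  [85,0,0.8,0.4,0],
  [85,0,0,0,0],
  [85,0,0,0,0],
])

```text
t: 5.05
tool_pos: [0.5921, -0.159, 0.1505]
tcp_rot: [-0.0, 1.0, -0.03, -0.001]
force: [-0.9, -0.2, -0.0]
gripper_width: 0.996
gripper_force: 0.0
```

```bash
python3 -c "
from h import *
goto(.616,-.158,.063,-.057)"
```

```text
tool [ 0.5921 -0.159   0.1505] yaw -0.0603 shares [ 0.957 -0.096  3.499] twist shares -0.047 t 5.05
```

Emit:
apply_moves([
  [85,0.96,-0.1,0,-0.05],
  [85,0,0,0.9,0],
  [85,0,0,0.9,0],
  [85,0,0,0.9,0],
  [85,0,0,0.8,0],
  [85,0,0,0,0],
], newtons=40)

```text
t: 5.55
tool_pos: [0.6144, -0.1542, 0.0597]
tcp_rot: [-0.001, 1.0, -0.026, -0.004]
force: [-1.4, -0.4, -0.2]
gripper_width: 0.995
gripper_force: 0.0
```

Run:
```python
from h import *
goto(.616,-.158,.063,-.057)
im=cams.snapshot("wrist"); cv2.imwrite("pics/w3.png",cv2.resize(im[:,:,::-1],(640,480)))
```

```text
tool [ 0.6144 -0.1542  0.0597] yaw -0.0524 shares [ 0.071  0.15  -0.131] twist shares 0.065 t 5.55
```

View pics/w3.png

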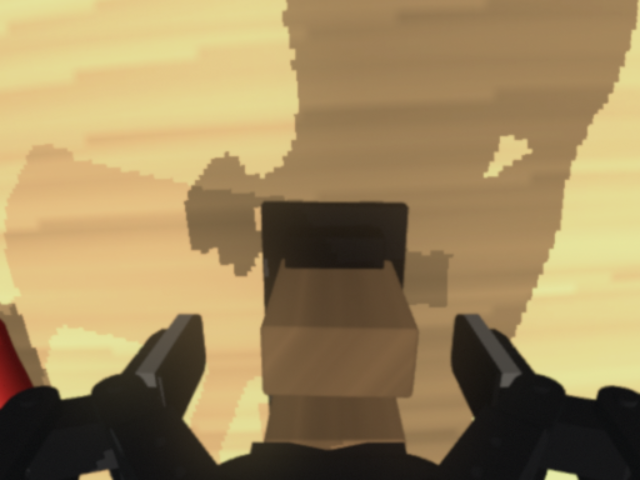

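The spacer sits between the open fingers (262..416, with the fingers at 205 and 455), about 3 mm to the right of centre. I'll correct that and close.

Emit:
apply_moves([
  [85,0,0.1,0,0],
  [85,0,0,0,0],
  [30,0,0,0,0],
  [30,0,0,0,0],
  [30,0,0,0,0],
  [30,0,0,0,0],
  [30,0,0,0,0],
  [30,0,0,0,0],
], newtons=40)

```text
t: 6.27
tool_pos: [0.6186, -0.1583, 0.065]
tcp_rot: [0.0, 1.0, -0.026, 0.001]
force: [-0.5, 0.6, 6.7]
gripper_width: 0.527
gripper_force: 42.2
```

```bash
python3 -c "
from h import *
goto(.616,-.158,.063,-.057)"
```

```text
tool [ 0.6186 -0.1583  0.065 ] yaw -0.0526 shares [-0.104 -0.005  0.081] twist shares 0.062 t 6.27
```

Emit:
apply_moves([
  [30,0,0,-0.4,0],
  [30,0,0,-0.9,0],
  [30,0,0,-1,0],
  [30,0,0,-1,0],
  [30,0,0,-0.9,0],
  [30,0,0,0,0],
  [30,0,0,0,0],
])

```text
t: 6.85
tool_pos: [0.6187, -0.1582, 0.1709]
tcp_rot: [0.0, 1.0, -0.026, 0.002]
force: [0.3, -0.3, -0.9]
gripper_width: 0.525
gripper_force: 42.0
```

Run:
```python
from h import *
k=cams.get_calibration("wrist"); goto(.5722,.1707,.170,.0766)
im=cams.snapshot("wrist"); np.savez("w4.npz",im=im,pose=k["pose"]); cv2.imwrite("pics/w4.png",cv2.resize(im[:,:,::-1],(640,480)))
g=cv2.cvtColor(im,cv2.COLOR_RGB2GRAY); print([(v,int(g[v,256:276].mean())) for v in range(210,330)])
```

```text
tool [ 0.6187 -0.1582  0.1709] yaw -0.0526 shares [ -2.549 -13.042   0.016] twist shares -1.851 t 6.85
[(210, 34), (211, 45), (212, 58), (213, 65), (214, 66), (215, 66), (216, 66), (217, 66), (218, 66), (219, 66), (220, 66), (221, 66), (222, 66), (223, 66), (224, 66), (225, 66), (226, 66), (227, 66), (228, 66), (229, 66), (230, 66), (231, 66), (232, 66), (233, 66), (234, 66), (235, 66), (236, 66), (237, 66), (238, 66), (239, 66), (240, 66), (241, 66), (242, 67), (243, 67), (244, 67), (245, 67), (246, 67), (247, 67), (248, 67), (249, 67), (250, 67), (251, 67), (252, 67), (253, 67), (254, 67), (255, 67), (256, 67), (257, 67), (258, 67), (259, 67), (260, 67), (261, 67), (262, 67), (263, 68), (264, 73), (265, 79), (266, 82), (267, 84), (268, 84), (269, 84), (270, 85), (271, 85), (272, 84), (273, 84), (274, 84), (275, 84), (276, 84), (277, 84), (278, 84), (279, 84), (280, 84), (281, 85), (282, 85), (283, 85), (284, 85), (285, 85), (286, 85), (287, 85), (288, 86), (289, 86), (290, 86), (291, 86), (292, 87), (293, 87), (294, 87), (295, 87), (296, 87), (297, 87), (298, 88), (299, 88), (300, 88), (301, 88), (302, 88), (303, 88), (304, 89), (305, 89), (306, 89), (307, 89), (308, 89), (309, 90), (310, 90), (311, 90), (312, 90), (313, 90), (314, 90), (315, 90), (316, 89), (317, 95), (318, 100), (319, 82), (320, 70), (321, 68), (322, 68), (323, 68), (324, 68), (325, 68), (326, 68), (327, 68), (328, 68), (329, 68)]
```

View pics/w4.png

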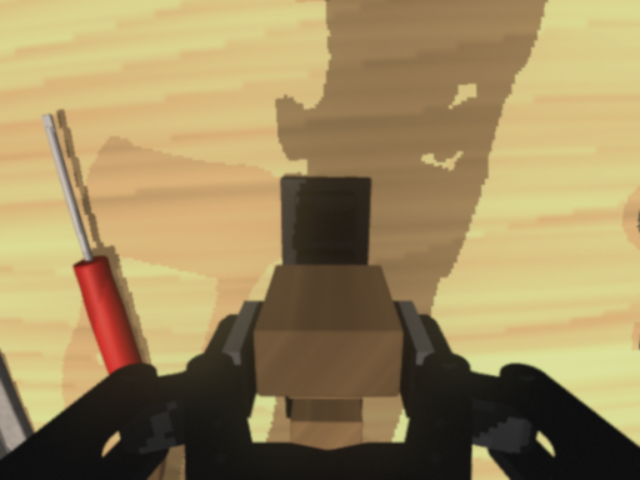

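The spacer is gripped upright, its top spanning rows ~330..396 of this view.

Run:
```python
from h import *
d=np.load("w4.npz"); k=cams.get_calibration("wrist"); k["pose"]=d["pose"]
s,p,M=tool()
for v,z in((264.5,.003),(318.8,.003),(211.5,-.057)): print(((unproj(k,[(266,v)],p[2]+z)-p)@M).round(4))
```

```text
[[ 0.0111  0.002  -0.003 ]]
[[-0.0134  0.0021 -0.003 ]]
[[0.0108 0.0027 0.057 ]]
```

Emit:
apply_moves([
  [30,0,0,0,-0.95],
  [30,0,-0.3,0,-0.9],
  [30,0,-0.9,0,0],
  [30,0,-1,0,0],
  [30,0,-1,0,0],
  [30,-0.1,-1,0,0],
  [30,-0.1,-1,0,0],
  [30,-0.1,-1,0,0],
  [30,-0.1,-1,0,0],
  [30,-0.1,-1,0,0],
])

```text
t: 7.73
tool_pos: [0.5879, 0.0466, 0.1662]
tcp_rot: [-0.0, 0.999, 0.038, -0.002]
force: [-0.1, -0.2, -0.5]
gripper_width: 0.528
gripper_force: 42.1
```

Emit:
apply_moves([
  [30,-0.1,-1,0,0],
  [30,-0.1,-1,0,0],
  [30,-0.1,-1,0,0],
  [30,0,-1,0,0],
  [30,0,-0.7,0,0],
  [30,0,-0.3,0,0],
  [30,0,0,0,0],
  [30,0,0,0,0],
  [30,0,0,0,0],
])

```text
t: 8.48
tool_pos: [0.5726, 0.1685, 0.1679]
tcp_rot: [0.0, 0.999, 0.038, -0.001]
force: [-0.0, -1.4, 0.2]
gripper_width: 0.531
gripper_force: 42.0
```

```bash
python3 -c "
from h import *
goto(.5732,.1708,.0705,.0766)"
```

```text
tool [0.5726 0.1685 0.1679] yaw 0.0759 shares [ 0.037 -0.094  3.897] twist shares -0.009 t 8.48
```

Emit:
apply_moves([
  [30,0,-0.09,0.5,0],
  [30,0,0,0.9,0],
  [30,0,0,0.9,0],
  [30,0,0,0.8,0],
  [30,0,0,0.4,0],
  [30,0,0,0.25,0],
  [30,0,0,0,0],
  [30,0,0,0,0],
  [30,0,0,0,0],
])

```text
t: 9.23
tool_pos: [0.574, 0.1719, 0.0764]
tcp_rot: [-0.0, 0.999, 0.038, 0.001]
force: [-0.3, -0.5, 0.5]
gripper_width: 0.533
gripper_force: 42.0
```

```bash
python3 -c "
from h import *
goto(.5732,.1708,.069,.0766);print(env.read_state()['force'])"
```

```text
tool [0.574  0.1719 0.0764] yaw 0.0762 shares [-0.035  0.042  0.294] twist shares -0.006 t 9.23
[-0.28376273 -0.5093871   0.46301999]
```

Emit:
apply_moves([
  [30,0,0,0.14,0],
  [30,0,0,0.1,0],
  [30,0,0,0.04,0],
  [30,0,0,0,0],
  [30,0,0,0,0],
])

```text
t: 9.65
tool_pos: [0.5735, 0.172, 0.0691]
tcp_rot: [-0.0, 0.999, 0.038, 0.001]
force: [0.6, -0.2, 4.3]
gripper_width: 0.532
gripper_force: 42.5
```

Emit:
apply_moves([
  [75,0,0,0,0],
  [75,0,0,0,0],
  [75,0,0,0,0],
  [75,0,0,-0.4,0],
  [75,0,0,-1,0],
  [75,0,0,-1,0],
  [75,0,0,-1,0],
  [75,0,0,-1,0],
  [85,0,0,0,0],
  [85,0,0,0,0],
])

```text
t: 10.48
tool_pos: [0.5744, 0.1722, 0.181]
tcp_rot: [-0.001, 0.999, 0.038, 0.002]
force: [0.2, -0.8, -0.1]
gripper_width: 0.996
gripper_force: 0.0
```

Run:
```python
from h import *
k=cams.get_calibration("wrist"); goto(.5778,-.156,.17,-.055)
im=cams.snapshot("wrist"); np.savez("w5.npz",im=im,pose=k["pose"]); cv2.imwrite("pics/w5.png",cv2.resize(im[:,:,::-1],(640,480)))
```

```text
tool [0.5744 0.1722 0.181 ] yaw 0.0765 shares [-0.868 13.101  0.422] twist shares 1.884 t 10.48
```

View pics/w5.png

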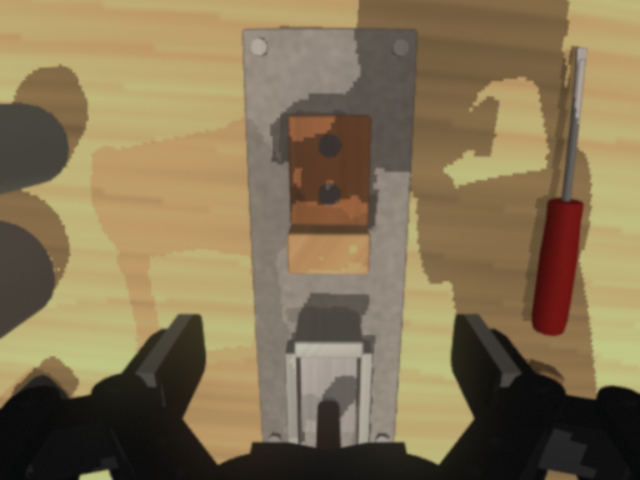

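The first spacer stands squarely in front of the workpiece (288..370, 233..273) with a gap of about 3 mm. Next is the second one.

Emit:
apply_moves([
  [85,0,0,0,0.94],
  [85,0,0.5,0,0.94],
  [85,0.1,1,0,0],
  [85,0.1,1,0,0],
  [85,0.1,1,0,0],
  [85,0.1,1,0,0],
  [85,0.1,1,0,0],
  [85,0.1,1,0,0],
  [85,0.1,1,0,0],
  [85,0.1,1,0,0],
])

```text
t: 11.37
tool_pos: [0.5804, -0.0426, 0.1759]
tcp_rot: [-0.0, 1.0, -0.027, -0.002]
force: [0.3, -0.2, -0.7]
gripper_width: 0.995
gripper_force: 0.0
```

Emit:
apply_moves([
  [85,0.1,1,0.3,0],
  [85,0,1,0.3,0],
  [85,0,1,0.3,0],
  [85,0,1,0.3,0],
  [85,0,0.6,0,0],
  [85,0,0,0,0],
  [85,0,0,0,0],
  [85,0,0,0,0],
])

```text
t: 12.03
tool_pos: [0.5781, -0.1557, 0.1478]
tcp_rot: [-0.0, 1.0, -0.027, -0.0]
force: [0.5, 0.8, 0.8]
gripper_width: 0.994
gripper_force: 0.0
```

```bash
python3 -c "
from h import *
goto(.578,-.156,.063,-.055)"
```

```text
tool [ 0.5781 -0.1557  0.1478] yaw -0.0548 shares [0.    0.016 3.394] twist shares 0.002 t 12.03
```

Emit:
apply_moves([
  [85,0,0,0.7,0],
  [85,0,0,0.9,0],
  [85,0,0,0.9,0],
  [85,0,0,0.7,0],
  [85,0,0,0.2,0],
  [85,0,0,0,0],
  [85,0,0,0,0],
])

```text
t: 12.62
tool_pos: [0.5787, -0.1557, 0.0637]
tcp_rot: [-0.0, 1.0, -0.027, 0.0]
force: [0.6, -0.0, -0.0]
gripper_width: 0.996
gripper_force: 0.0
```

Emit:
apply_moves([
  [30,0,0,0,0],
  [30,0,0,0,0],
  [30,0,0,0,0],
  [30,0,0,0,0],
  [30,0,0,0,0],
  [30,0,0,0,0],
  [30,0,0,0,0],
])

```text
t: 13.2
tool_pos: [0.5793, -0.1569, 0.0646]
tcp_rot: [0.0, 1.0, -0.028, 0.001]
force: [-0.7, 0.8, 5.9]
gripper_width: 0.531
gripper_force: 42.2
```

Emit:
apply_moves([
  [30,0,0,-0.4,0],
  [30,0,0,-0.9,0],
  [30,0,0,-1,0],
  [30,0,0,-1,0],
  [30,0,0,-0.9,0],
  [30,0,0,0,0],
  [30,0,0,0,0],
])

```text
t: 13.78
tool_pos: [0.5791, -0.1569, 0.1701]
tcp_rot: [0.001, 1.0, -0.027, 0.002]
force: [0.4, -0.5, -1.1]
gripper_width: 0.531
gripper_force: 42.0
```

Run:
```python
from h import *
k=cams.get_calibration("wrist")
im=cams.snapshot("wrist"); g=cv2.GaussianBlur(cv2.cvtColor(im,cv2.COLOR_RGB2GRAY),(3,3),0).astype(float)
s,p,M=tool(); r=g[:,250:280].mean(1); dr=np.diff(r)
print([(v,round(dr[v],1)) for v in range(200,340) if abs(dr[v])>2.5])
# first spacer rear/front edges in jig frame from w5
d=np.load("w5.npz"); k5=dict(k); k5["pose"]=d["pose"]; g5=cv2.cvtColor(d["im"],cv2.COLOR_RGB2GRAY).astype(float)
r5=g5[:,240:290].mean(1); e=np.diff(r5); v=[int(x) for x in np.where(abs(e)>6)[0] if 170<x<290]; print([(x,round(e[x],1)) for x in v])
for row,z in((187.5,.072),(218.5,.072),(274.5,.06)):
    q=unproj(k5,[(264,row)],z)[0]-[.5399,.1682,0]; print(row,q[0]*np.cos(.0766)+q[1]*np.sin(.0766))
for v_ in(264.5,318.8): print(((unproj(k,[(266,v_)],p[2]+.0034)-p)@M).round(4))
goto(.5399,.1682,.17,.0766)
```

```text
[(212, np.float64(5.8)), (213, np.float64(11.2)), (214, np.float64(10.8)), (215, np.float64(5.8)), (267, np.float64(3.8)), (268, np.float64(5.0)), (269, np.float64(4.2)), (319, np.float64(3.8)), (320, np.float64(11.8)), (321, np.float64(13.8)), (322, np.float64(7.3))]
[(178, np.float64(-8.6)), (179, np.float64(-10.6)), (185, np.float64(10.7)), (186, np.float64(24.0)), (187, np.float64(24.0)), (188, np.float64(13.3)), (217, np.float64(-6.9)), (218, np.float64(-9.1)), (233, np.float64(-9.1)), (234, np.float64(-16.4)), (235, np.float64(-11.4)), (271, np.float64(7.3)), (272, np.float64(25.6)), (273, np.float64(31.4)), (274, np.float64(26.4)), (275, np.float64(16.2)), (284, np.float64(-6.9))]
187.5 0.043806685653345286
218.5 0.021199203768033286
274.5 -0.03017377230083849
[[ 0.0113  0.002  -0.0034]]
[[-0.013   0.0022 -0.0034]]
tool [ 0.5779 -0.1565  0.1683] yaw -0.0549 shares [ -2.231 -12.885  -0.072] twist shares -1.883 t 13.83
```

Emit:
apply_moves([
  [30,0,0,0,-0.95],
  [30,0,-0.3,0,-0.93],
  [30,0,-0.8,0,0],
  [30,0,-1,0,0],
  [30,0,-1,0,0],
  [30,0,-1,0,0],
  [30,0,-1,0,0],
  [30,0,-1,0,0],
  [30,0,-1,0,0],
  [30,0,-1,0,0],
])

```text
t: 14.67
tool_pos: [0.5612, 0.0465, 0.1656]
tcp_rot: [0.0, 0.999, 0.038, -0.002]
force: [-0.2, 0.6, -0.4]
gripper_width: 0.528
gripper_force: 42.0
```

Emit:
apply_moves([
  [30,-0.1,-1,0,0],
  [30,-0.1,-1,0,0],
  [30,0,-1,0,0],
  [30,0,-1,0,0],
  [30,0,-0.7,0,0],
  [30,0,-0.3,0,0],
  [30,0,0,0,0],
  [30,0,0,0,0],
  [30,0,0,0,0],
])

```text
t: 15.42
tool_pos: [0.5482, 0.1686, 0.1672]
tcp_rot: [0.0, 0.999, 0.038, -0.001]
force: [0.0, 0.3, 0.0]
gripper_width: 0.529
gripper_force: 42.0
```

```bash
python3 -c "
from h import *
goto(.5479,.1688,.0686,.0766)"
```

```text
tool [0.5482 0.1686 0.1672] yaw 0.0759 shares [-0.007 -0.011  3.944] twist shares -0.009 t 15.42
```

Emit:
apply_moves([
  [30,0,0,0.5,0],
  [30,0,0,0.9,0],
  [30,0,0,0.9,0],
  [30,0,0,0.8,0],
  [30,0,0,0.4,0],
  [30,0,0,0.25,0],
  [30,0,0,0,0],
  [30,0,0,0,0],
  [30,0,0,0,0],
])

```text
t: 16.17
tool_pos: [0.5498, 0.1698, 0.0755]
tcp_rot: [-0.0, 0.999, 0.038, 0.001]
force: [1.1, 0.9, -0.7]
gripper_width: 0.532
gripper_force: 42.8
```

Emit:
apply_moves([
  [30,0,0,0.14,0],
  [30,0,0,0.1,0],
  [30,0,0,0.04,0],
  [30,0,0,0,0],
  [30,0,0,0,0],
])

```text
t: 16.58
tool_pos: [0.5494, 0.1699, 0.0683]
tcp_rot: [-0.0, 0.999, 0.038, 0.001]
force: [-0.8, -0.5, 5.6]
gripper_width: 0.534
gripper_force: 43.4
```

Emit:
apply_moves([
  [75,0,0,0,0],
  [75,0,0,0,0],
  [75,0,0,0,0],
  [75,0,0,-0.4,0],
  [75,0,0,-1,0],
  [75,0,0,-1,0],
  [75,0,0,-1,0],
  [75,0,0,-1,0],
  [85,0,0,0,0],
  [85,0,0,0,0],
])

```text
t: 17.42
tool_pos: [0.5502, 0.1702, 0.1801]
tcp_rot: [-0.001, 0.999, 0.038, 0.002]
force: [0.4, -0.5, -0.6]
gripper_width: 0.995
gripper_force: 0.0
```

Run:
```python
from h import *
k=cams.get_calibration("wrist"); goto(.5399,.1682,.17,.0766)
im=cams.snapshot("wrist"); np.savez("w6.npz",im=im,pose=k["pose"]); cv2.imwrite("pics/w6.png",cv2.resize(im[:,:,::-1],(800,600)))
```

```text
tool [0.5502 0.1702 0.1801] yaw 0.0766 shares [-0.418  0.047  0.403] twist shares -0.001 t 17.42
```

View pics/w6.png

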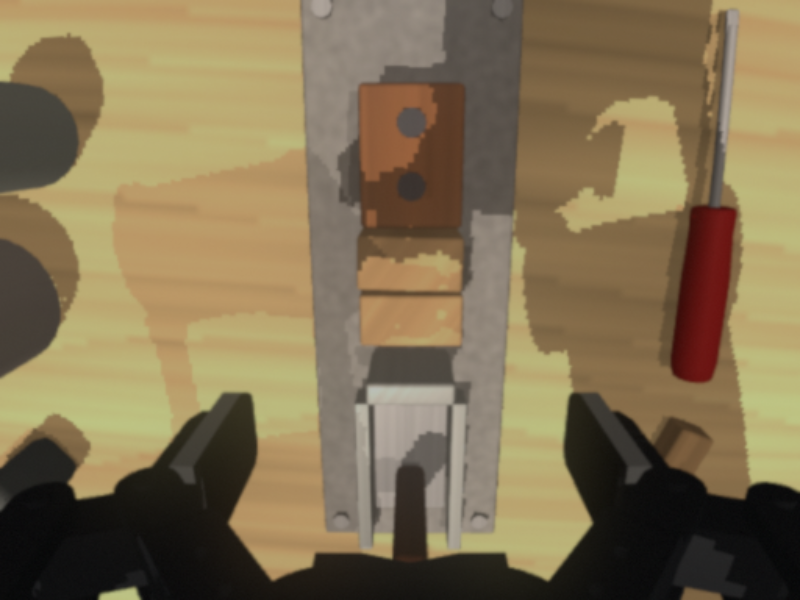

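Both spacers stand in line, with gaps of roughly 1-2 mm. The jaw is fully back. Now I'll go to the post.

Emit:
apply_moves([
  [60,-0.5,0,0,0],
  [60,-0.9,0,0,0],
  [60,-1,0.05,0,0],
  [60,-1,0,0,0],
  [60,-0.7,0,0,0],
  [60,-0.3,0,0,0],
  [60,0,0,0,0],
  [60,0,0,0,0],
  [60,0,0,0,0],
])

```text
t: 18.22
tool_pos: [0.44, 0.1602, 0.1772]
tcp_rot: [-0.0, 0.999, 0.038, 0.0]
force: [-0.6, -0.3, -0.3]
gripper_width: 0.705
gripper_force: 0.0
```

Run:
```python
from h import *
goto(.4402,.1605,.090,.0766)
```

```text
tool [0.44   0.1602 0.1772] yaw 0.0764 shares [ 0.007 -0.011  3.489] twist shares -0.002 t 18.22
```

Emit:
apply_moves([
  [60,0,0,0.5,0],
  [60,0,0,0.9,0],
  [60,0,0,0.9,0],
  [60,0,0,0.8,0],
  [60,0,0,0.4,0],
  [60,0,0,0,0],
  [60,0,0,0,0],
  [60,0,0,0,0],
])

```text
t: 18.88
tool_pos: [0.4404, 0.1604, 0.0909]
tcp_rot: [-0.0, 0.999, 0.038, 0.001]
force: [-0.1, 0.6, -0.3]
gripper_width: 0.702
gripper_force: 0.0
```

Emit:
apply_moves([
  [0,0,0,0,0],
  [0,0,0,0,0],
  [0,0,0,0,0],
  [0,0,0,0,0],
  [0,0,0,0,0],
  [0,0,0,0,0],
  [0,0,0,0,0],
  [0,0,0,0,0],
], newtons=80)

```text
t: 19.55
tool_pos: [0.4398, 0.1618, 0.091]
tcp_rot: [-0.002, 0.999, 0.038, 0.001]
force: [-2.0, 7.2, 1.4]
gripper_width: 0.178
gripper_force: 78.5
```

Emit:
apply_moves([
  [0,0.1,-0.06,0,0],
  [0,0.2,0,0,0],
  [0,0.2,0,0,0],
  [0,0.2,0,0,0],
  [0,0.15,0,0,0],
  [0,0.1,0,0,0],
  [0,0.05,0,0,0],
  [0,0,0,0,0],
  [0,0,0,0,0],
])

```text
t: 20.3
tool_pos: [0.4647, 0.1637, 0.091]
tcp_rot: [-0.0, 0.999, 0.038, 0.001]
force: [-1.4, 0.0, 5.3]
gripper_width: 0.174
gripper_force: 79.1
```

Emit:
apply_moves([
  [0,0.05,0,0,0],
  [0,0.05,0,0,0],
  [0,0.02,0,0,0],
  [0,0,0,0,0],
  [0,0,0,0,0],
  [0,0,0,0,0],
])

```text
t: 20.8
tool_pos: [0.4675, 0.164, 0.091]
tcp_rot: [-0.0, 0.999, 0.038, 0.001]
force: [-2.6, 0.2, 5.4]
gripper_width: 0.177
gripper_force: 79.3
```

Emit:
apply_moves([
  [0,0.04,0,0,0],
  [0,0,0,0,0],
  [0,0,0,0,0],
  [0,0,0,0,0],
])

```text
t: 21.13
tool_pos: [0.4684, 0.164, 0.091]
tcp_rot: [-0.0, 0.999, 0.038, 0.001]
force: [-1.7, -0.6, 7.2]
gripper_width: 0.177
gripper_force: 79.3
```

Emit:
apply_moves([
  [0,0.04,0,0,0],
  [0,0,0,0,0],
  [0,0,0,0,0],
  [0,0,0,0,0],
])

```text
t: 21.47
tool_pos: [0.4685, 0.164, 0.091]
tcp_rot: [-0.0, 0.999, 0.038, -0.0]
force: [-6.0, -0.1, 8.0]
gripper_width: 0.177
gripper_force: 79.8
```

Emit:
apply_moves([
  [0,0.04,0,0,0],
  [0,0,0,0,0],
  [0,0,0,0,0],
  [0,0,0,0,0],
])

```text
t: 21.8
tool_pos: [0.4685, 0.164, 0.091]
tcp_rot: [-0.0, 0.999, 0.038, -0.001]
force: [-8.7, -0.8, 12.4]
gripper_width: 0.175
gripper_force: 80.3
```

Emit:
apply_moves([
  [0,0.04,0,-0.03,0],
  [0,0,0,0,0],
  [0,0.04,0,0,0],
  [0,0,0,0,0],
  [0,0,0,0,0],
  [0,0,0,0,0],
])

```text
t: 22.3
tool_pos: [0.4686, 0.164, 0.091]
tcp_rot: [0.0, 0.999, 0.038, -0.004]
force: [-14.0, -0.5, 13.3]
gripper_width: 0.176
gripper_force: 80.5
```

Run:
```python
from h import *
ims=[]
for c,(u0,v0,u1,v1) in(("scene",(190,110,380,290)),("wrist",(0,0,512,384))):
    im=cams.snapshot(c)[v0:v1,u0:u1,::-1]; ims.append(cv2.resize(im,(400,400*im.shape[0]//im.shape[1]) ,interpolation=cv2.INTER_CUBIC))
h=max(i.shape[0] for i in ims); cv2.imwrite("pics/end.png",np.hstack([cv2.copyMakeBorder(i,0,h-i.shape[0],0,0,cv2.BORDER_CONSTANT) for i in ims]))
s=env.read_state(); print(s["t"],s["force"],s["tool_pos"])
```

```text
22.4 [-13.77934487   0.01658853  13.83180518] [0.46853782 0.16402325 0.09096369]
```

View pics/end.png

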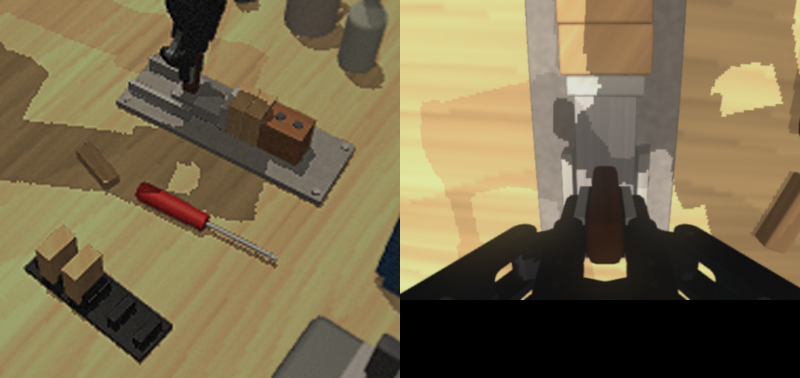

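The stack is closed with no gaps. The jaw bites at about 29 mm of travel, short of its stop, under a steady push of about 14 N, and two spacers still stand in the rack.

```bash
python3 -c "
from workcell import env
print(env.sign_off())"
```

```text
the job is handed in; nothing more can be done
None
```

I handed the job in with two spacers squeezed between jaw and workpiece under a steady push of about 14 N, the jaw stopped about 29 mm along its 32 mm stroke, and the other two spacers still in the rack; no verdict came back.

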